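# Set the malt mill's roller gap and open its gate

## Robot

A 6-joint arm with a two-finger parallel gripper is mounted at the origin on the work surface. World frame = base frame: x ahead of the robot, y to its left, z up, the work surface at z = 0. Lengths are in m, angles in rad, forces in N, time in s.
With the tool pointing down it reaches from about 0.25 to 0.775 m from the base axis. Payload 4 kg.
Tool frame: the origin (TCP) lies between the finger pads; the fingertips stand 25 mm ahead of it and the grasp point (between the pads) lies 6 mm ahead of it (robot.tip_reach is the z of the fingertips in the tool frame, in m); z points along the fingers, y is the line along which they close (so a half turn about z gives the same grasp; the last joint's range is limited). The gripper opens to 94 mm and grips with 3 to 60 N. Pads are 16 mm wide; open, the fingers measure 119 mm over their backs; the gripper's body (75 mm by 177 mm) begins 78 mm behind the grasp point.
Start: joints at [1.214, 0.087, 1.371, -0, 1.684, -0.103], TCP at [0.138, 0.532, 0.231] pointing down, gripper open.
Joint ranges: [-3.1, 3.1], [-0.76, 2.03], [0.27, 2.55], [-1.08, 4.22], [0.17, 2.65], [-2.57, 2.57]. Speed limits (rad/s): [2.79, 2.79, 3.14, 3.14, 3.14, 3.14].

## Interface

Orientations are given as [roll, pitch, yaw] about the fixed x, y, z axes, in that order (R = Rz(yaw) Ry(pitch) Rx(roll)).
In Python, from bench import robot gives the robot as it stands. The module is installed in compiled form; this text tells all that it offers.
- The arm moves only by the shell command python3 -m handwheel 'ROWS'. ROWS is JSON, a list of rows, each a list of 3 entries, a list of its own where there are three numbers: the turn, a rotation vector about the world's x, y, z in units of 90 degrees (1.0 is 90 degrees), then the shift along the world's x, y, z in units of 0.05 m (1.0 is 0.05 m), then the closure, from 0 (fully open) to 1 (shut). A call has 1 to 5 rows; each row shifts and turns the commanded pose from where the row before left it; what a row does not reach is not made up. A row lasts 1/10 s, in which the tool goes at most 50 mm and 8.59 degrees, less where a joint would pass 70% of its speed; a pose out of reach is approached as far as the arm can. A call with a number of a shift or a turn outside -1 to 1 is refused whole. A call with a gripper value outside its range is refused whole. The fingers move at their own pace and stop on an object; the grip force is fixed at half the most. Time passes only in rows, so rows that do not move let the fingers close. It gives the time, the measured TCP pose, the force, the opening and the grip force at its end, in the units of the state.
- robot.get_obs(): the state, without advancing time (a new reading comes with each control period).
- robot.snapshot(name): name is "side" or "top"; returns (picture, depth): 400x640x3 uint8, red, green, blue; 400x640 float32, m along the optical axis (not along the pixel's ray), 0 where there is no reading.
- robot.calibration(name): a dict with "mtx" (3x3 intrinsics, pixels), "D" ([k1, k2, p1, p2, k3] as OpenCV has them; the pictures are not rectified), "extrinsics" (4x4, takes a point from camera to world coordinates). Camera axes: x right, y down, z forward; pixel columns grow to the right and rows downward; lengths in m; the calibration is good to about 2 mm. A picture is of the moment at which its call begins. calibration takes no time and is no camera call.
- robot.close_job(): hands the job in; it is judged then, once.
Trained networks look in the newest picture that a camera, given by its name, has taken for a name from the list of things; names that differ only in an ending like _2 or _b are one class to them, and where a whole thing is asked for, a point or a joint stands for the part that bears it (a point fixed in the world has none). Each returns a list of dicts, best first, with "p" (0 to 1); they miss things now and then, are a little off and sometimes report something else, mostly with a low value. They report only what shows in the picture. A call takes as long as a camera call. They do not tell look-alikes from the thing itself.
- robot.boxes_of(query, camera): "bbox" ([left, top, right, bottom] in pixels, round what is visible of it).
The state is a dict: "time": time; "joint_positions": joint angles; "qvel": joint speeds; "joint_torque": joint torques, N m; "tool_pos": TCP position; "ee_rot": TCP orientation; "wrist_force": force on the tool from outside, world axes, zero at the start; "wrist_torque": the same for the moment, N m; "width": finger opening in m; "finger_force": force on a finger pad.
Only numpy, scipy, OpenCV 4.12 (cv2) and the standard library are available. Lean on these libraries where they do the work, as an engineer would, in place of code of your own. Each camera call takes 0.05 s, during which the arm holds its last target. There are 200 camera calls.

## Task

Get the malt mill ready to run. With the gate still down in its slot, turn the black bar knob until the tip of the sliding pointer is exactly in line with the point of the pointed clip (not the square one) and let go of it; then draw the gate plate straight up out of the mill by its thick top edge and lower it upright, fully down, into the plywood caddy, without dropping it. Leave the knob's setting and all the other things on the table as they are.

Things in the scene. Friction and masses are not known exactly. Their poses are not given: they have to be found in the camera images.
- mill: Malt mill on a plywood base, fixed. Origin on the table (base x -140 to 150, y -170 to 170 mm); x away from the robot, y left, z up. Left half (y 0 to 160): grey console: a level deck 105 mm high (x -100 to 18) with pointer and clips, then, on the side away from the robot, a face sloping down at 0.3 rad with the knob. Right half: steel roller housing 130 mm high with the gate slot.
- slot (a point): Mouth of the gate's slot, its centre, on top of the steel housing 130 mm above the table; axes parallel to the mill's. The slot is 9 mm (x) by 114 mm (y) and 75 mm deep. Behind it a lidded grain box 148 mm high begins 43 mm further in x.
- knob_grip (a point): Middle of the knob's black bar, on the turning axis, 34 mm off the sloping face: the grip point. z is the turning axis, out of the slope (0.3 rad from vertical, towards the mill's +x); x runs along the bar and turns with it. The bar is 66 mm long, 14 mm thick and 28 mm deep (18 to 46 mm off the slope), on a steel hub of radius 12 mm, flange 26 mm.
- knob (a joint): Angle of the knob in rad, growing counterclockwise seen from outside (right-handed about its z); range -4.1 to 4.1. Stiff enough to stay where left. 1 rad moves the pointer 12 mm towards the mill's +y; so several regrasps are usual.
- pointer_tip (a point): Tip of the dark steel pointer that slides along the mill's y on the deck, driven by the knob; the needle is 8 mm wide and points to the mill's -x; tip 112 mm above the table.
- clip_pointed: The index clip with a pointed end: brass, 24 mm wide, 45 mm long, 9 mm high with a small steel screw, on the deck beyond the pointer. Origin at its point, on the deck surface; its x and y axes are parallel to the mill's. Aligned means the pointer tip's y in this frame is 0. It may lie left or right of the pointer.
- clip_square: The other index clip, same size with a square end; not the one to use. Origin at the middle of its square end.
- gate: Loose aluminium gate plate, 110 mm wide (its y), 120 mm tall (its z), 5 mm thick (its x), with a thicker top edge 10 mm thick over the uppermost 22 mm; about 0.2 kg. Origin at the middle of its lower edge. It stands in the mill's slot, 75 mm deep, its top 45 mm above the housing.
- gate_lip (a point): Centre of the gate's thick top edge, 109 mm above its lower edge and 11 mm below its top.
- caddy: Open-topped plywood caddy, fixed: outside 142 x 42 x 70 mm high (x, y, z) on a 170 x 70 x 6 mm foot, walls 6 mm, pocket 130 x 30 mm, floor of the pocket 10 mm above the table. Origin on the table at its centre, x along the pocket. The gate stands in it with its width along the pocket, either way round.
- jar: Jar, 72 mm across, 90 mm high, standing on the shop scale; leave it.
- brush: Brush with wooden handle lying on the table; leave it.
- bottle: Brown bottle, 66 mm across, 210 mm high; leave it.
- can: Can, 74 mm across, 110 mm high; leave it.
- mug: Steel mug, 90 mm across, 100 mm high; leave it.
- screwdriver: Screwdriver lying on the table; leave it.
There are look-alikes about, which are no part of the job. There is more than one size of the gate; the one meant has the size given above.

How it is judged:
On the way, in this order (a step that is already met when the one before it is completed fails the run):
1. with the gate still down, the pointer is set in line with the pointed clip, at rest, and the knob let go (y of pointer_tip in the frame of clip_pointed between -0.0025 and 0.0025 m and velocity of joint knob between -0.05 and 0.05 rad/s and contact force between knob and the fingers below 0.1 N and z of gate in the frame of mill below 0.065 m), for 0.3 s.
2. the gate is drawn up clear of its slot (z of gate in the frame of mill above 0.131 m), for 0.05 s.
At the end, for the whole second after the job is handed in: The pointer tip is within 2.5 mm (along the scale) of the pointed clip's point, and the gate stands at rest in the caddy's pocket: lower edge on the pocket's floor (within 10 mm), its middle within 20 mm along and 18 mm across of the caddy's centre, leaning less than 0.5 rad (y of pointer_tip in the frame of clip_pointed between -0.0025 and 0.0025 m and x of gate in the frame of caddy between -0.02 and 0.02 m and y of gate in the frame of caddy between -0.018 and 0.018 m and z of gate in the frame of caddy between 0.005 and 0.02 m and angle between gate's own z axis and vertical below 0.5 rad and linear speed of gate below 0.02 m/s); the robot touches nothing.
It fails at once if another thing on the table is moved by more than 40 mm (distance of any of jar, brush, bottle, can, mug, screwdriver from where it was at the start of the episode above 0.04 m).
It fails at once if the gate is dropped or thrown (faster than 1.3 m/s) (linear speed of gate above 1.3 m/s).
It also fails if it takes over 67 s, if anything falls off the work surface, if the arm or the gripper's body presses on something with over 40 N, if the wrist force passes 120 N, or if a joint passes its speed limit or range.

## Working session

There is one attempt and no reset: what is moved stays moved. The work goes in short steps, Python scripts to look and compute and a shell command to move; the robot and the scene stay as the last step left them, time stands still between calls to the robot, and variables do not carry over. Pictures are saved under pics/ and viewed, at most 10 in all, crops included, and the job is handed in when it is done.

```bash
mkdir -p pics
cat > h.py <<'E'
import numpy as np, cv2
from bench import robot
def cam(n):
    c=robot.calibration(n); return np.array(c["mtx"]),np.array(c["D"]),np.array(c["extrinsics"])
def pt(n,depth,u,v,r=1):
    K,D,E=cam(n); p=cv2.undistortPoints(np.array([[[u,v]]],float),K,D)[0,0]
    w=depth[int(v)-r:int(v)+r+1,int(u)-r:int(u)+r+1]; d=np.median(w[w>0])
    return (E@np.array([p[0]*d,p[1]*d,d,1]))[:3]
def ray(n,u,v,z):
    K,D,E=cam(n); p=cv2.undistortPoints(np.array([[[u,v]]],float),K,D)[0,0]
    d=E[:3,:3]@np.array([p[0],p[1],1]); o=E[:3,3]; return o+d*(z-o[2])/d[2]
def proj(n,P):
    K,D,E=cam(n); T=np.linalg.inv(E); r=cv2.Rodrigues(T[:3,:3])[0]
    return cv2.projectPoints(np.atleast_2d(np.array(P,float)),r,T[:3,3],K,D)[0][:,0]
E
python3 - <<'E'
from h import *
for n in("top","side"):
    im,d=robot.snapshot(n); cv2.imwrite(f"pics/{n}0.png",im[:,:,::-1]); np.save(f"{n}d.npy",d)
    print(n,cam(n)[2].round(3).tolist(), cam(n)[0][0,0])
    for q in["mill","gate","knob","pointer_tip","clip_pointed","clip_square","caddy"]:
        print(q,[(np.round(b["bbox"]).tolist(),round(b["p"],2)) for b in robot.boxes_of(q,n)[:4]])
E
```

```text
top [[-0.018, -0.996, 0.086, 0.465], [-1.0, 0.018, -0.008, 0.001], [0.007, -0.086, -0.996, 1.278], [0.0, 0.0, 0.0, 1.0]] 488.0172395263836
mill []
gate [([242.0, 68.0, 289.0, 134.0], 0.7), ([328.0, 198.0, 375.0, 211.0], 0.67), ([364.0, 70.0, 375.0, 117.0], 0.47), ([430.0, 196.0, 470.0, 259.0], 0.38)]
knob [([271.0, 167.0, 291.0, 192.0], 0.81), ([398.0, 276.0, 442.0, 327.0], 0.2)]
pointer_tip [([417.0, 126.0, 455.0, 162.0], 0.64), ([275.0, 209.0, 287.0, 233.0], 0.59)]
clip_pointed [([258.0, 236.0, 271.0, 252.0], 0.7)]
clip_square [([284.0, 236.0, 297.0, 259.0], 0.6)]
caddy [([428.0, 194.0, 470.0, 258.0], 0.72), ([269.0, 164.0, 290.0, 195.0], 0.32)]
side [[0.778, -0.366, 0.511, 0.094], [-0.629, -0.451, 0.634, -0.588], [-0.002, -0.814, -0.581, 0.66], [0.0, 0.0, 0.0, 1.0]] 382.9679477754793
mill [([223.0, 179.0, 386.0, 311.0], 0.96), ([298.0, 175.0, 322.0, 200.0], 0.24)]
gate [([270.0, 187.0, 287.0, 199.0], 0.72), ([412.0, 189.0, 441.0, 232.0], 0.62), ([317.0, 188.0, 347.0, 229.0], 0.59)]
knob [([296.0, 176.0, 322.0, 198.0], 0.76)]
pointer_tip []
clip_pointed []
clip_square [([248.0, 205.0, 270.0, 218.0], 0.57)]
caddy [([352.0, 300.0, 443.0, 375.0], 0.84)]
```

Run:
```python
import cv2
a=cv2.imread("pics/top0.png"); cv2.imwrite("pics/top1.png",cv2.resize(a[50:350,210:510],(800,800),interpolation=3)[:,:][0:600] if 0 else cv2.resize(a[60:285,205:505],(800,600),interpolation=3))
a=cv2.imread("pics/side0.png"); cv2.imwrite("pics/side1.png",cv2.resize(a[140:380,170:490],(800,600),interpolation=3))
```

```text
(no output)
```

View pics/top1.png

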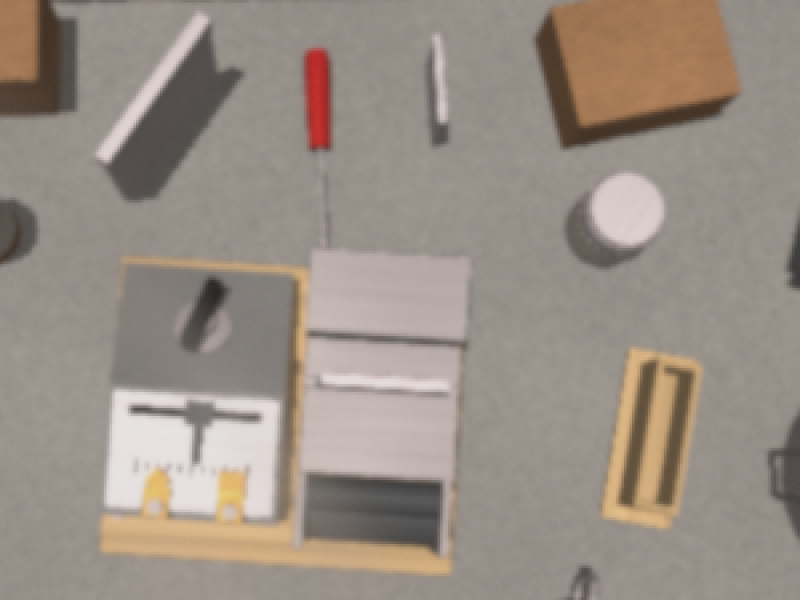

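View pics/side1.png

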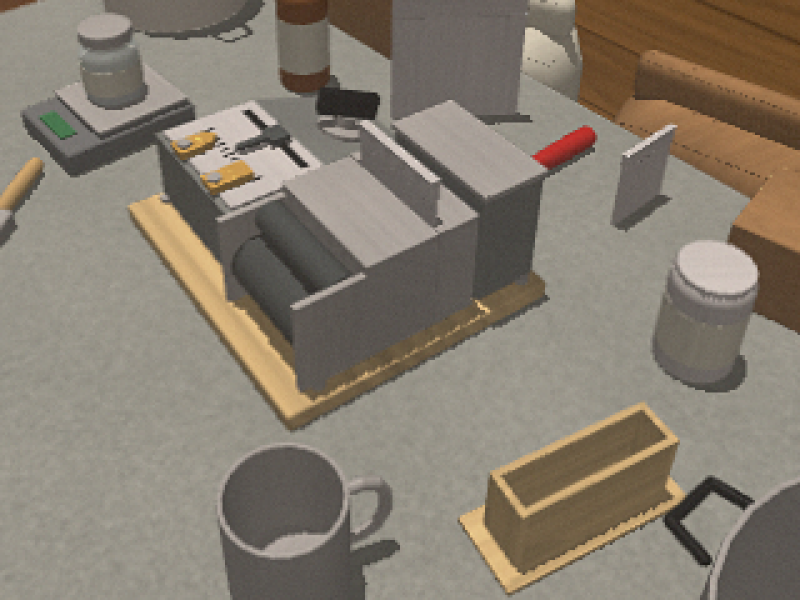

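The top crop shows the pointer tip at crop (197,463), the pointed clip's point at (157,470) and the square clip at (231,474). The knob bar is at (205,312).

There are three gate-like plates: one in the slot (320–450,383), a larger one at (155,85) and a smaller one at (440,80). The one in the slot is meant, because it stands in the mill; I'll check its width below. The caddy is at (652,437).

```bash
cat > m.py <<'E'
from h import *
def cloud(n,d):
    K,D,E=cam(n); h,w=d.shape; u,v=np.meshgrid(np.arange(w),np.arange(h))
    p=cv2.undistortPoints(np.stack([u,v],-1).reshape(-1,1,2).astype(float),K,D).reshape(h,w,2)
    P=np.stack([p[...,0]*d,p[...,1]*d,d],-1)@E[:3,:3].T+E[:3,3]; P[d==0]=np.nan; return P
def rect(Q):
    (c,s,a)=cv2.minAreaRect(Q.astype(np.float32)); return np.round(c,4),np.round(s,4),round(a,2)
E
python3 - <<'E'
from m import *
P={n:cloud(n,np.load(n+"d.npy")) for n in("top","side")}
im=cv2.imread("pics/top0.png")
def sel(n,box,z0,z1):
    l,t,r,b=box; Q=P[n][t:b,l:r].reshape(-1,3); m=(Q[:,2]>z0)&(Q[:,2]<z1); return Q[m]
for nm,n,box,z0,z1 in[("deck","top",(240,195,318,258),.098,.113),("hous","top",(318,180,378,240),.122,.138),("gate","top",(318,195,380,212),.160,.185),("box","top",(318,150,385,190),.140,.156),("caddy","top",(428,185,475,262),.058,.08),("foot","top",(428,185,475,262),.002,.012),
 ("gateS","side",(310,185,350,215),.165,.185),("caddyS","side",(352,298,445,375),.062,.078),("bigplate","top",(238,62,292,125),.05,.5),("small","top",(360,68,380,120),.02,.5)]:
    Q=sel(n,box,z0,z1); print(nm,len(Q),rect(Q[:,:2]),"zmed",np.median(Q[:,2]).round(4),Q[:,2].max().round(3))
# knob: dark pixels
for n,(l,t,r,b) in(("top",(268,160,296,198)),("side",(290,170,326,202))):
    im=cv2.imread(f"pics/{n}0.png"); g=im[t:b,l:r].max(2); Q=P[n][t:b,l:r][g<60]; Q=Q[Q[:,2]>.06]
    print("knob",n,len(Q),rect(Q[:,:2]),np.percentile(Q[:,2],[5,50,95]).round(3), Q.mean(0).round(4))
# slope plane fit
Q=P["top"][162:200,250:266].reshape(-1,3);A=np.c_[Q[:,:2],np.ones(len(Q))];print("slope",np.linalg.lstsq(A,Q[:,2],rcond=None)[0])
for u,v in((278.9,233.6),(263.9,236.2)): print(ray("top",u,v,.112).round(4),P["top"][int(v),int(u)].round(3))
E
```

```text
deck 3113 (array([0.4963, 0.0905]), array([0.1603, 0.1394]), 85.08) zmed 0.1037 0.113
hous 2632 (array([ 0.5237, -0.0777]), array([0.1403, 0.1235]), 88.91) zmed 0.1291 0.136
gate 229 (array([ 0.5424, -0.0779]), array([0.1052, 0.0102]), 85.05) zmed 0.1735 0.179
box 1867 (array([ 0.6223, -0.0846]), array([0.1396, 0.0744]), 85.14) zmed 0.147 0.155
caddy 477 (array([ 0.496, -0.35 ]), array([0.0453, 0.1406]), 77.25) zmed 0.068 0.077
foot 968 (array([ 0.4992, -0.3575]), array([0.1232, 0.2021]), 87.21) zmed 0.0056 0.012
gateS 244 (array([ 0.5396, -0.0795]), array([0.1098, 0.0118]), 85.32) zmed 0.1736 0.177
caddyS 847 (array([ 0.493 , -0.3509]), array([0.0445, 0.1435]), 78.03) zmed 0.0688 0.072
bigplate 1051 (array([0.8064, 0.1175]), array([0.0162, 0.159 ]), 54.83) zmed 0.1528 0.177
small 202 (array([ 0.8331, -0.1418]), array([0.0856, 0.0086]), 2.07) zmed 0.088 0.099
knob top 57 (array([0.6273, 0.0719]), array([0.0124, 0.0277]), 71.36) [0.114 0.121 0.127] [0.6279 0.0718 0.1213]
knob side 254 (array([0.6083, 0.0789]), array([0.0176, 0.0662]), 67.3) [0.101 0.118 0.133] [0.6064 0.0766 0.1174]
 ** On entry to DLASCL parameter number  4 had an illegal value
 ** On entry to DLASCL parameter number  4 had an illegal valueTraceback (most recent call last):
  File "<stdin>", line 14, in <module>
    x, resids, rank, s = _umath_linalg.lstsq(a, b, rcond,
                         ~~~~~~~~~~~~~~~~~~~^^^^^^^^^^^^^
                                             signature=signature)
                                             ^^^^^^^^^^^^^^^^^^^^
    raise LinAlgError("SVD did not converge in Linear Least Squares")
numpy.linalg.LinAlgError: SVD did not converge in Linear Least Squares
```

```bash
cat > k.py <<'E'
from m import *
from scipy.optimize import minimize
from scipy.spatial.transform import Rotation as R
YAW=-0.087
Rs=R.from_euler("zy",[YAW,0.3]).as_matrix()
BX={"top":(262,155,302,202),"side":(286,166,330,206)}
def corners(p):
    L=np.array([[x,y,z] for x in(-.033,.033) for y in(-.007,.007) for z in(-.016,.012)])
    c,s=np.cos(p[3]),np.sin(p[3]); return L@np.array([[c,-s,0],[s,c,0],[0,0,1]]).T@Rs.T+p[:3]
def fitknob(ims,p0,thr=62):
    S=8; ms={}
    for n,im in ims.items():
        l,t,r,b=BX[n]; g=im[t:b,l:r].max(2).astype(np.float32); ms[n]=np.clip((thr+35-g)/55,0,1)
    def cost(q):
        p=np.array(p0)+np.array(q)*[.01,.01,.01,.2]; c=0
        for n,m in ms.items():
            l,t,r,b=BX[n]; uv=(proj(n,corners(p))-[l,t]+.5)*S
            mk=np.zeros((m.shape[0]*S,m.shape[1]*S),np.uint8); cv2.fillConvexPoly(mk,cv2.convexHull(uv.astype(np.float32)).round().astype(np.int32),1)
            a=cv2.resize(mk.astype(np.float32),m.shape[::-1],interpolation=cv2.INTER_AREA); c+=np.abs(a-m).sum()/m.sum()
        return c+ .02*(q[2])**2
    best=None
    for a in(-.2,0,.2):
        r=minimize(cost,[0,0,0,a/.2],method="Nelder-Mead",options=dict(initial_simplex=np.vstack([[0,0,0,a/.2]]+[np.array([0,0,0,a/.2])+.7*np.eye(4)[i] for i in range(4)]),maxiter=250))
        if best is None or r.fun<best.fun: best=r
    return np.array(p0)+best.x*[.01,.01,.01,.2],best.fun
E
python3 - <<'E'
from k import *
T=cloud("top",np.load("topd.npy"))
Q=T[168:198,250:264].reshape(-1,3);Q=Q[(Q[:,2]>.05)&(Q[:,2]<.11)];A=np.c_[Q[:,:2],np.ones(len(Q))];c=np.linalg.lstsq(A,Q[:,2],rcond=None)[0];print("slope",c,len(Q), np.arctan(np.hypot(c[0],c[1])))
ims={n:cv2.imread(f"pics/{n}0.png") for n in("top","side")}
p,f=fitknob(ims,[.607,.079,.117,-.3]); print("knob",p.round(4),f)
n=np.array([-c[0],-c[1],1]);n/=np.linalg.norm(n); print("off slope",n@(p[:3]-[0,0,c[2]]))
l,t,r,b=BX["side"];
for nme in ims:
    l,t,r,b=BX[nme]; im=cv2.resize(ims[nme][t:b,l:r],None,fx=8,fy=8,interpolation=3); h=cv2.convexHull(((proj(nme,corners(p))-[l,t]+.5)*8).astype(np.float32)).astype(int); cv2.polylines(im,[h],1,(0,0,255)); 
    ims[nme]=im
big=np.zeros((400,780,3),np.uint8); big[:376,:320]=ims["top"]; big[:320,350:702]=ims["side"]; cv2.imwrite("pics/knobfit.png",big)
a=cv2.imread("pics/top0.png")[195:265,240:310]; b=cv2.imread("pics/side0.png")[175:235,220:310]
z=np.zeros((600,800,3),np.uint8); z[:560,:560]=0; z[:390,:390]=cv2.resize(a,(390,390),interpolation=3); z[:267,395:795]=cv2.resize(b,(400,267),interpolation=3); cv2.imwrite("pics/clips0.png",z)
E
```

```text
slope [-0.31222217  0.00191584  0.27184847] 413 0.30263709359178936
knob [ 0.6099  0.0791  0.1164 -0.2011] 1.9295025834182582
off slope 0.03328899102717832
```

View pics/knobfit.png

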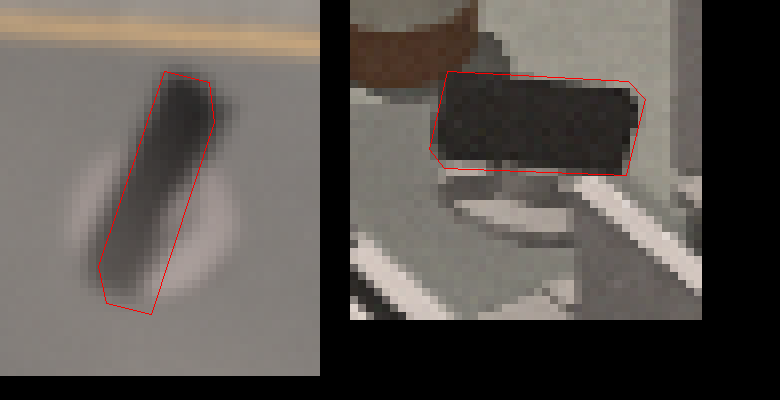

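View pics/clips0.png

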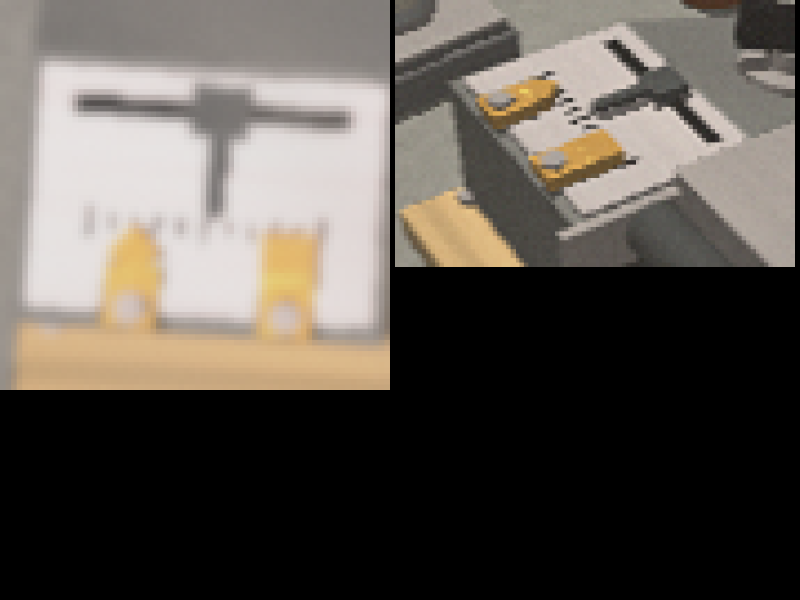

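The clip crop confirms the pointed clip on the left, with its point at about px (265.0,236.5). The pointer tip is at about (278.4,234.1), so the pointer has to go +y, counterclockwise. The knob fit agrees in both views, 33 mm off the slope.

```bash
cat > go.py <<'E'
from k import *
def togo(pos,Rt):
    o=robot.get_obs(); Rc=R.from_euler("xyz",o["ee_rot"]); 
    rv=(R.from_matrix(Rt)*Rc.inv()).as_rotvec()/(np.pi/2)
    print("shift units",((np.array(pos)-o["tool_pos"])/.05).round(2),"turn units",rv.round(3),"rows",np.ceil(np.linalg.norm(rv)*90/8.5))
def knobR(a):  # closing axis y perpendicular to bar angle a; tool z=-n
    z=-Rs[:,2]; b=Rs@np.array([np.cos(a),np.sin(a),0]); y=np.cross(z,b); return np.c_[b,y,z]
E
python3 - <<'E'
from go import *
o=robot.get_obs(); print({k:np.round(o[k],3).tolist() for k in("time","tool_pos","ee_rot","joint_positions","width")})
print(R.from_euler("xyz",o["ee_rot"]).as_matrix().round(3).tolist())
p=ray("top",264.95,236.5,.114);q=ray("top",278.4,234.1,.112); Y=np.array([-np.sin(YAW),np.cos(YAW),0]); print("clip-ptr mm",(p-q)@Y*1000,p,q)
for a in(-.23,-.23+np.pi):
    print(a);togo(np.array([.61,.079,.1165])+.006*Rs[:,2]+.12*Rs[:,2],knobR(a))
print(Rs[:,2])
E
```

```text
{'time': 0.8, 'tool_pos': [0.138, 0.532, 0.231], 'ee_rot': [3.141, -0.0, 2.888], 'joint_positions': [1.214, 0.087, 1.371, 0.0, 1.684, -0.103], 'width': 0.094}
[[-0.968, 0.251, 0.0], [0.251, 0.968, 0.0], [0.0, 0.0, -1.0]]
clip-ptr mm 31.361194933786134 [0.47150563 0.11954881 0.114     ] [0.47667048 0.08761807 0.112     ]
-0.23
shift units [10.18 -9.07  0.13] turn units [0.293 0.009 1.938] rows 21.0
2.911592653589793
shift units [10.18 -9.07  0.13] turn units [-0.006  0.191 -0.04 ] rows 3.0
[0.29552021 0.         0.95533649]
```

```bash
sed -i 's/from_euler("zy"/from_euler("ZY"/' k.py
python3 -m handwheel '[[[0,0,-0.09],[0,0,0.8],0],[[0,0,-0.09],[0,0,0.8],0],[[0,0,-0.09],[0.2,-0.2,0.6],0],[[0,0,-0.09],[0.5,-0.45,0],0],[[0,0,-0.09],[0.5,-0.45,0],0]]'
python3 -m handwheel '[[[0,0,-0.09],[0.5,-0.45,0],0],[[0,0,-0.09],[0.5,-0.45,0],0],[[0,0,-0.09],[0.5,-0.45,0],0],[[0,0,-0.09],[0.5,-0.45,0],0],[[0,0,-0.09],[0.5,-0.45,0],0]]'
python3 -m handwheel '[[[0,0,-0.09],[0.5,-0.45,0],0],[[0,0,-0.09],[0.5,-0.45,0],0],[[0,0,-0.09],[0.5,-0.45,0],0],[[0,0,-0.09],[0.5,-0.45,0],0],[[0,0,-0.09],[0.5,-0.45,0],0]]'
python3 -m handwheel '[[[0,0,-0.09],[0.5,-0.45,0],0],[[0,0,-0.09],[0.5,-0.45,0],0],[[0,0,-0.09],[0.5,-0.45,0],0],[[0,0,-0.09],[0.5,-0.45,0],0],[[0,0,-0.09],[0.5,-0.45,0],0]]'
python3 - <<'E'
from go import *
ims={n:cv2.imread(f"pics/{n}0.png") for n in("top","side")}
p,f=fitknob(ims,[.609,.079,.117,-.25]); print("knob",p.round(4),f)
for n in ims: print(n,fitknob({n:ims[n]},p)[0].round(4))
o=robot.get_obs(); print(np.round(o["joint_positions"],2),o["time"],Rs[:,2])
togo(p[:3]+.126*Rs[:,2],knobR(p[3]))
E
```

```text
time: 1.3
tool_pos: [0.1986, 0.4774, 0.3423]
ee_rot: [3.138, -0.001, 2.177]
wrist_force: [0.1, 0.3, 0.4]
width: 0.0939
finger_force: 0.0
time: 1.8
tool_pos: [0.3239, 0.3639, 0.3407]
ee_rot: [3.141, -0.0, 1.468]
wrist_force: [0.5, 1.0, -0.0]
width: 0.0938
finger_force: 0.0
time: 2.3
tool_pos: [0.449, 0.2513, 0.3407]
ee_rot: [3.141, -0.0, 0.761]
wrist_force: [1.0, 0.0, -0.9]
width: 0.0941
finger_force: 0.0
time: 2.8
tool_pos: [0.574, 0.1389, 0.3405]
ee_rot: [-3.142, -0.0, 0.054]
wrist_force: [0.5, 0.2, 1.0]
width: 0.0943
finger_force: 0.0
knob [ 0.6106  0.0792  0.1172 -0.2019] 1.8539790130318217
top [ 0.616   0.078   0.1125 -0.2045]
side [ 0.615   0.0875  0.1116 -0.236 ]
[0.14 0.19 1.04 0.   1.91 1.66] 2.8 [ 0.29440252 -0.02567784  0.95533649]
shift units [ 1.47 -1.26 -2.06] turn units [-0.016  0.191 -0.217] rows 4.0
```

```bash
python3 -m handwheel '[[[-0.004,0.048,-0.055],[0.37,-0.32,-0.5],0],[[-0.004,0.048,-0.055],[0.37,-0.32,-0.5],0],[[-0.004,0.048,-0.055],[0.37,-0.32,-0.5],0],[[-0.004,0.047,-0.055],[0.37,-0.3,-0.5],0],[[0,0,0],[0,0,0],0]]'
python3 - <<'E'
from go import *
o=robot.get_obs(); print(np.round(o["joint_positions"],2),o["time"])
togo(np.array([.611,.079,.1168])+.006*Rs[:,2],knobR(-.21))
for n in("top","side"):
    im,d=robot.snapshot(n); cv2.imwrite(f"pics/{n}2.png",im[:,:,::-1])
a=cv2.imread("pics/side2.png")[140:260,250:410]; cv2.imwrite("pics/side2c.png",cv2.resize(a,(800,600),interpolation=3))
E
```

```text
time: 3.3
tool_pos: [0.6484, 0.0737, 0.2273]
ee_rot: [3.074, 0.312, -0.304]
wrist_force: [-0.8, 0.7, -2.0]
width: 0.0941
finger_force: 0.0
[0.01 0.57 0.8  0.04 2.1  1.89] 3.3
shift units [-0.71  0.1  -2.1 ] turn units [-0.002 -0.012 -0.002] rows 1.0
```

View pics/side2c.png

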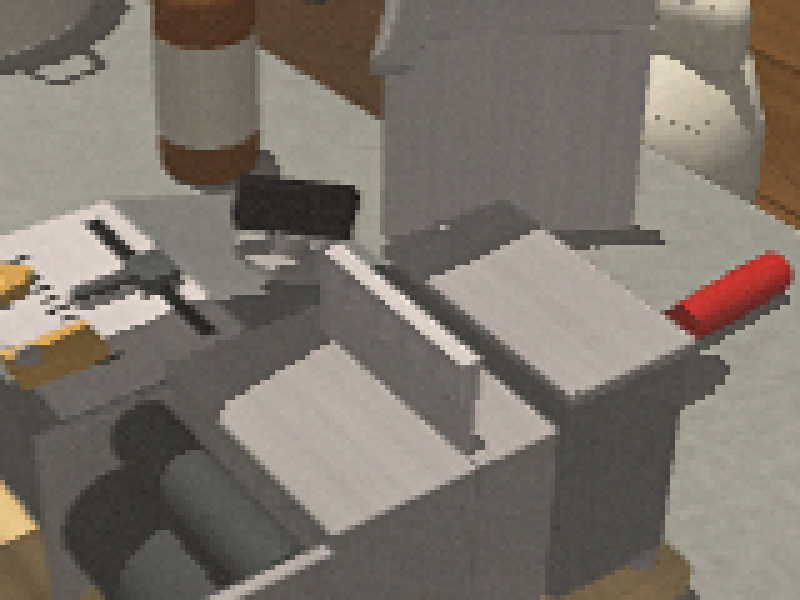

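The side crop shows the knob bar at crop (297,205) with nothing else moved; the gripper is still above the crop. I'll descend along the knob axis and grip.

```bash
python3 -m handwheel '[[[0,0,0],[-0.18,0.02,-0.55],0],[[0,-0.012,0],[-0.18,0.02,-0.55],0],[[0,0,0],[-0.18,0.03,-0.5],0],[[0,0,0],[-0.17,0.03,-0.5],0],[[0,0,0],[0,0,0],0]]'
python3 -m handwheel '[[[0,0,0],[0,0,0],1],[[0,0,0],[0,0,0],1],[[0,0,0],[0,0,0],1],[[0,0,0],[0,0,0],1],[[0,0,0],[0,0,0],1]]'
python3 - <<'E'
from go import *
o=robot.get_obs(); print(np.round(o["joint_positions"],2),o["width"],o["finger_force"],o["wrist_torque"])
togo(np.array([.611,.079,.1168])+.006*Rs[:,2],knobR(-.21))
E
```

```text
time: 3.9
tool_pos: [0.6088, 0.0833, 0.1363]
ee_rot: [3.087, 0.277, -0.292]
wrist_force: [-0.2, -0.5, 0.1]
width: 0.0939
finger_force: 0.0
time: 4.4
tool_pos: [0.6121, 0.0818, 0.1361]
ee_rot: [3.087, 0.275, -0.295]
wrist_force: [0.2, -0.7, -0.1]
width: 0.0575
finger_force: 0.0
[0.02 0.47 1.11 0.03 1.84 1.89] 0.05753922745312078 0.0 [ 0.00598785  0.00814655 -0.04258991]
shift units [ 0.01 -0.06 -0.27] turn units [-0.002  0.013 -0.005] rows 1.0
```

```bash
python3 -m handwheel '[[[0,0.013,-0.005],[0.01,-0.05,-0.27],0.4],[[0,0,0],[0,0,0],1],[[0,0,0],[0,0,0],1],[[0,0,0],[0,0,0],1],[[0,0,0],[0,0,0],1]]'
python3 -m handwheel '[[[0,0,0],[0,0,0],1],[[0,0,0],[0,0,0],1],[[0,0,0],[0,0,0],1],[[0,0,0],[0,0,0],1]]'
python3 - <<'E'
from go import *
o=robot.get_obs(); print(np.round(o["joint_positions"],2),o["width"],o["finger_force"],o["wrist_force"],o["wrist_torque"])
togo(np.array([.611,.079,.1168])+.006*Rs[:,2],knobR(-.21))
E
```

```text
time: 4.9
tool_pos: [0.6124, 0.0799, 0.1221]
ee_rot: [3.082, 0.295, -0.304]
wrist_force: [3.2, 7.7, -2.3]
width: 0.0279
finger_force: 4.2
time: 5.3
tool_pos: [0.6129, 0.0819, 0.1219]
ee_rot: [3.086, 0.294, -0.302]
wrist_force: [3.2, 6.0, -1.8]
width: 0.0225
finger_force: 30.0
[0.02 0.49 1.11 0.04 1.84 1.89] 0.02246482675594071 30.001060366630554 [ 3.18376457  6.04932934 -1.78380363] [ 0.9565015  -0.50614284 -0.31982293]
shift units [-0.   -0.06  0.01] turn units [-0.005  0.001 -0.001] rows 1.0
```

The opening is 22 mm rather than 14, so the tips are probably on the hub. I'll open slightly, rise 8 mm and regrip.

```bash
python3 -m handwheel '[[[0,0,0],[0,0,0],0.5],[[0,0,0],[0,0,0],0.5],[[0,0,0],[0.05,-0.03,0.16],0.5],[[0,0,0],[0,0,0],1],[[0,0,0],[0,0,0],1]]'
python3 -m handwheel '[[[0,0,0],[0,0,0],1],[[0,0,0],[0,0,0],1],[[0,0,0],[0,0,0],1],[[0,0,0],[0,0,0],1]]'
python3 - <<'E'
from go import *
o=robot.get_obs(); print(np.round(o["joint_positions"],2),o["width"],o["finger_force"],o["wrist_force"],o["wrist_torque"])
togo(np.array([.611,.079,.1168])+.014*Rs[:,2],knobR(-.21))
E
```

```text
time: 5.8
tool_pos: [0.6151, 0.0775, 0.1308]
ee_rot: [3.081, 0.294, -0.305]
wrist_force: [-0.5, -0.8, -0.7]
width: 0.0337
finger_force: 0.0
time: 6.2
tool_pos: [0.6157, 0.0816, 0.1298]
ee_rot: [3.089, 0.294, -0.301]
wrist_force: [3.1, 8.4, -1.2]
width: 0.0145
finger_force: 28.6
[0.02 0.5  1.09 0.04 1.85 1.89] 0.014507212479785602 28.552911377046257 [ 3.06712329  8.44264931 -1.20402184] [ 1.40264868 -0.63465288 -0.58595997]
shift units [-0.01 -0.06  0.01] turn units [-0.007  0.002 -0.002] rows 1.0
```

Now it holds the bar at 14.5 mm. I'll move 4 mm in +y to take off the side load, then start turning.

```bash
python3 -m handwheel '[[[0,0,0],[0.02,0.08,0],1],[[0,0,0],[0,0,0],1],[[0.0265,-0.0023,0.086],[0,0,0],1],[[0.0265,-0.0023,0.086],[0,0,0],1],[[0.0265,-0.0023,0.086],[0,0,0],1]]'
python3 -m handwheel '[[[0.0265,-0.0023,0.086],[0,0,0],1],[[0.0265,-0.0023,0.086],[0,0,0],1],[[0,0,0],[0,0,0],1]]'
python3 - <<'E'
from go import *
o=robot.get_obs(); print(np.round(o["joint_positions"],2),o["wrist_torque"])
for n in("top","side"):
    im,d=robot.snapshot(n); cv2.imwrite(f"pics/{n}3.png",im[:,:,::-1])
a=cv2.imread("pics/top3.png")[195:265,240:310]; b=cv2.imread("pics/side3.png")[150:230,220:320]
z=np.zeros((400,800,3),np.uint8); z[:390,:390]=cv2.resize(a,(390,390),interpolation=3); z[:320,395:795]=cv2.resize(b,(400,320),interpolation=3); cv2.imwrite("pics/turn1.png",z)
E
```

```text
time: 6.7
tool_pos: [0.6158, 0.0816, 0.1298]
ee_rot: [-3.071, 0.294, 0.144]
wrist_force: [2.6, 0.0, -1.2]
width: 0.0145
finger_force: 28.6
time: 7.0
tool_pos: [0.6156, 0.0814, 0.1299]
ee_rot: [-2.992, 0.265, 0.43]
wrist_force: [1.6, -0.9, -2.3]
width: 0.0142
finger_force: 29.1
[0.02 0.5  1.08 0.04 1.86 1.19] [-0.139877   -0.33150686 -0.10536375]
```

View pics/turn1.png

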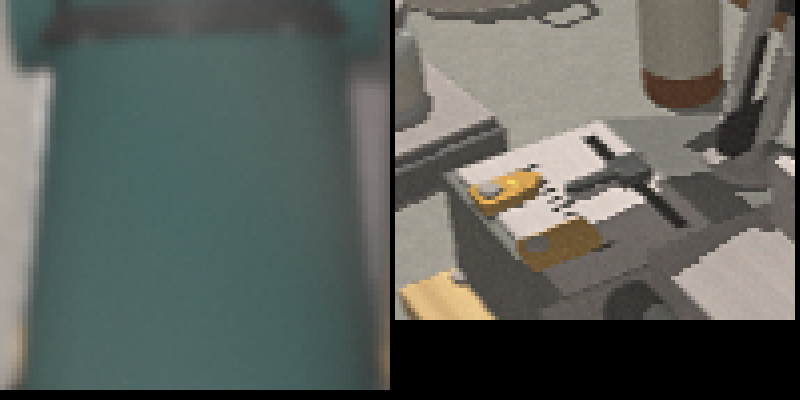

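The side view shows the pointer moving towards the pointed clip (tip at about px 263,196.5; clip point at about 256.8,195), while the arm hides the deck from the top camera. I'll keep turning.

```bash
python3 -m handwheel '[[[0.0265,-0.0023,0.086],[0,0,0],1],[[0.0265,-0.0023,0.086],[0,0,0],1],[[0.0265,-0.0023,0.086],[0,0,0],1],[[0.0265,-0.0023,0.086],[0,0,0],1],[[0.0265,-0.0023,0.086],[0,0,0],1]]'
python3 -m handwheel '[[[0.0265,-0.0023,0.086],[0,0,0],1],[[0.0265,-0.0023,0.086],[0,0,0],1],[[0.0265,-0.0023,0.086],[0,0,0],1],[[0.0265,-0.0023,0.086],[0,0,0],1],[[0.0265,-0.0023,0.086],[0,0,0],1]]'
python3 -m handwheel '[[[0.0265,-0.0023,0.086],[0,0,0],1],[[0.0265,-0.0023,0.086],[0,0,0],1],[[0,0,0],[0,0,0],1]]'
python3 - <<'E'
from go import *
o=robot.get_obs(); print(np.round(o["joint_positions"],2),o["wrist_torque"])
im,d=robot.snapshot("side"); cv2.imwrite(f"pics/side4.png",im[:,:,::-1])
Y=np.array([-np.sin(YAW),np.cos(YAW),0]);X=np.array([np.cos(YAW),np.sin(YAW),0])
for nm,u,v,z in(("clip",256.7,195.3,.114),("tip0",265,199.1,.112),("tip1",263,196.5,.112),("clip1",256.8,195,.114)): w=ray("side",u,v,z); print(nm,w.round(4),w@X,w@Y)
z=np.zeros((600,800,3),np.uint8)
a=cv2.imread("pics/side4.png")[175:220,235:295]; z[:600]=cv2.resize(a,(800,600),interpolation=3); cv2.imwrite("pics/turn2.png",z)
E
```

```text
time: 7.6
tool_pos: [0.616, 0.081, 0.1298]
ee_rot: [-2.858, 0.108, 1.136]
wrist_force: [1.9, -1.5, -1.5]
width: 0.0143
finger_force: 29.1
time: 8.1
tool_pos: [0.6165, 0.081, 0.1296]
ee_rot: [-2.857, -0.096, 1.815]
wrist_force: [3.9, -2.8, -1.5]
width: 0.0141
finger_force: 29.1
time: 8.4
tool_pos: [0.6166, 0.0813, 0.1296]
ee_rot: [-2.894, -0.169, 2.085]
wrist_force: [4.4, -2.1, -2.9]
width: 0.0137
finger_force: 29.5
[ 0.02  0.5   1.08  0.03  1.86 -0.51] [-0.44401612 -1.12436666  0.0149155 ]
clip [0.4686 0.1108 0.114 ] 0.4572414247734301 0.1511019715773993
tip0 [0.4773 0.0865 0.112 ] 0.4679368667478195 0.12760411713404135
tip1 [0.4794 0.099  0.112 ] 0.4690222465659915 0.14028078463093588
clip1 [0.4695 0.1118 0.114 ] 0.45804005489589866 0.15213345907714537
```

View pics/turn2.png

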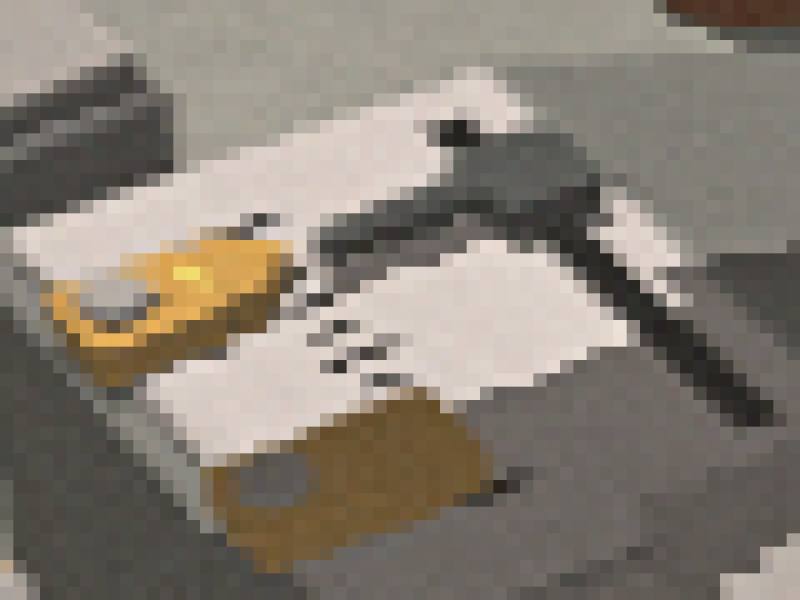

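The side crop shows the pointer needle tip at crop (320,228) and the clip point at about (298,247). Measuring by eye is too rough here, so I'll use depth: the clip's centre line against the needle's centre line, in mill axes.

```bash
cat > al.py <<'E'
from k import *
X=np.array([np.cos(YAW),np.sin(YAW),0]);Y=np.array([-np.sin(YAW),np.cos(YAW),0])
def align(n,im,d):
    P=cloud(n,d); im=im[:,:,::-1].astype(int) # bgr->rgb
    r,g,b=im[...,0],im[...,1],im[...,2]; x,y,z=P@X,P@Y,P[...,2]
    dk=(x>.40)&(x<.52)&(y>.05)&(y<.21)
    yel=dk&(r-b>60)&(z>.1105)&(z<.119)
    nb,l,st,ct=cv2.connectedComponentsWithStats(yel.astype(np.uint8))
    for i in range(1,nb):
        if st[i,4]>12:
            m=l==i; print(n,"clip n",m.sum(),"x",np.nanpercentile(x[m],[2,98]).round(4),"y lo,hi,mid",np.percentile(y[m],[3,97]).round(4),np.percentile(y[m],[3,97]).mean().round(4),"mean",y[m].mean().round(4),"z",z[m].mean().round(4))
    nd=dk&(im.max(2)<125)&(z>.1085)&(z<.1165)&(r-b<30)
    for x0,x1 in((.455,.47),(.47,.478),(.478,.486),(.486,.495),(.455,.495)):
        m=nd&(x>x0)&(x<x1)
        if m.sum()>3: print(n,"needle",x0,m.sum(),"y",np.percentile(y[m],[5,95]).round(4),"mid",np.percentile(y[m],[5,95]).mean().round(4),"mean",y[m].mean().round(4),"x",x[m].min().round(4))
E
python3 - <<'E'
from al import *
for n in("top","side"): print("START");align(n,cv2.imread(f"pics/{n}0.png"),np.load(n+"d.npy"))
im,d=robot.snapshot("side"); print("NOW"); align("side",im[:,:,::-1],d)
E
```

```text
START
top clip n 108 x [0.4215 0.4581] y lo,hi,mid [0.1518 0.1729] 0.1624 mean 0.1626 z 0.1135
top clip n 135 x [0.4188 0.4624] y lo,hi,mid [0.0855 0.107 ] 0.0963 mean 0.0961 z 0.1136
top needle 0.455 4 y [0.1287 0.1301] mid 0.1294 mean 0.1292 x 0.4769
START
side clip n 70 x [0.4159 0.4566] y lo,hi,mid [0.1506 0.172 ] 0.1613 mean 0.161 z 0.1134
side clip n 105 x [0.416  0.4594] y lo,hi,mid [0.0845 0.1067] 0.0956 mean 0.0946 z 0.1135
side needle 0.455 5 y [0.1266 0.1304] mid 0.1285 mean 0.1284 x 0.4654
side needle 0.47 10 y [0.1245 0.1314] mid 0.128 mean 0.1277 x 0.47
side needle 0.478 10 y [0.1251 0.1325] mid 0.1288 mean 0.1279 x 0.478
side needle 0.486 12 y [0.1244 0.1321] mid 0.1283 mean 0.1277 x 0.4865
side needle 0.455 37 y [0.1246 0.1321] mid 0.1284 mean 0.1278 x 0.4654
NOW
side clip n 72 x [0.4163 0.4564] y lo,hi,mid [0.15   0.1713] 0.1606 mean 0.1605 z 0.1136
side needle 0.455 6 y [0.1558 0.1612] mid 0.1585 mean 0.1579 x 0.4665
side needle 0.47 8 y [0.1551 0.1623] mid 0.1587 mean 0.1577 x 0.4711
side needle 0.478 10 y [0.1544 0.1624] mid 0.1584 mean 0.1575 x 0.4792
side needle 0.486 9 y [0.1558 0.1622] mid 0.159 mean 0.1584 x 0.4876
side needle 0.455 33 y [0.1548 0.1625] mid 0.1587 mean 0.1579 x 0.4665
```

Both views agree that the gap was 33 mm at the start; now about 2.6 mm remain (0.21 rad).

```bash
python3 -m handwheel '[[[0.02,-0.0017,0.065],[0,0,0],1],[[0.02,-0.0017,0.065],[0,0,0],1],[[0,0,0],[0,0,0],1],[[0,0,0],[0,0,0],1]]'
python3 - <<'E'
from al import *
for i in range(2):
  im,d=robot.snapshot("side"); align("side",im[:,:,::-1],d)
E
```

```text
time: 8.9
tool_pos: [0.6166, 0.0815, 0.1296]
ee_rot: [-2.935, -0.217, 2.296]
wrist_force: [5.1, -1.6, -4.0]
width: 0.0136
finger_force: 29.7
side clip n 72 x [0.416  0.4563] y lo,hi,mid [0.1505 0.1718] 0.1611 mean 0.1605 z 0.1136
side needle 0.455 5 y [0.1573 0.1623] mid 0.1598 mean 0.1597 x 0.4659
side needle 0.47 9 y [0.1573 0.1631] mid 0.1602 mean 0.1596 x 0.4704
side needle 0.478 11 y [0.1565 0.1655] mid 0.161 mean 0.1604 x 0.4782
side needle 0.486 10 y [0.157  0.1642] mid 0.1606 mean 0.1603 x 0.4866
side needle 0.455 35 y [0.1565 0.1648] mid 0.1607 mean 0.1601 x 0.4659
side clip n 71 x [0.4159 0.4567] y lo,hi,mid [0.151  0.1715] 0.1613 mean 0.1604 z 0.1137
side needle 0.455 5 y [0.1577 0.1629] mid 0.1603 mean 0.1606 x 0.4665
side needle 0.47 8 y [0.1555 0.1634] mid 0.1595 mean 0.1596 x 0.4701
side needle 0.478 9 y [0.1572 0.1645] mid 0.1609 mean 0.1606 x 0.4788
side needle 0.486 9 y [0.1571 0.1651] mid 0.1611 mean 0.1604 x 0.4863
side needle 0.455 31 y [0.157  0.1648] mid 0.1609 mean 0.1603 x 0.4665
```

Aligned to within about 0.5 mm. I'll release, back out along the knob axis, and check again.

```bash
python3 -m handwheel '[[[0,0,0],[0,0,0],0.3],[[0,0,0],[0,0,0],0.3],[[0,0,0],[0,0,0],0.3],[[0,0,0],[0.1,-0.01,0.3],0.3],[[0,0,0],[0.18,-0.02,0.6],0.3]]'
python3 -m handwheel '[[[0,0,0],[0.18,-0.02,0.6],0.57],[[0,0,0],[0,0,0.8],0.57],[[0,0,0],[0,0,0.8],0.57],[[0,0,0],[0,0,0],0.57]]'
python3 - <<'E'
from al import *
from go import togo
for i in range(2):
  im,d=robot.snapshot("side"); align("side",im[:,:,::-1],d)
y=YAW; c,s=np.cos(y),np.sin(y)
togo([.541,-.0785,.300],np.array([[-s,c,0],[c,s,0],[0,0,-1]]).T)
print(robot.get_obs()["joint_positions"])
E
```

```text
time: 9.5
tool_pos: [0.6275, 0.0807, 0.1727]
ee_rot: [-2.928, -0.225, 2.298]
wrist_force: [1.1, -0.5, -0.5]
width: 0.0504
finger_force: 0.0
time: 9.9
tool_pos: [0.6395, 0.0797, 0.2929]
ee_rot: [-2.944, -0.212, 2.302]
wrist_force: [0.2, -0.8, 1.0]
width: 0.0406
finger_force: 0.0
side clip n 72 x [0.4158 0.4569] y lo,hi,mid [0.1509 0.1722] 0.1615 mean 0.1605 z 0.1136
side clip n 27 x [0.4313 0.46  ] y lo,hi,mid [0.0989 0.1077] 0.1033 mean 0.1038 z 0.1135
side needle 0.455 6 y [0.1582 0.1629] mid 0.1605 mean 0.1607 x 0.4657
side needle 0.47 8 y [0.1588 0.1621] mid 0.1605 mean 0.16 x 0.4704
side needle 0.478 10 y [0.1573 0.166 ] mid 0.1617 mean 0.1608 x 0.478
side needle 0.486 10 y [0.1571 0.1652] mid 0.1612 mean 0.161 x 0.4865
side needle 0.455 34 y [0.1573 0.1654] mid 0.1613 mean 0.1607 x 0.4657
side clip n 71 x [0.4163 0.4562] y lo,hi,mid [0.1496 0.1729] 0.1613 mean 0.1606 z 0.1136
side clip n 25 x [0.4332 0.46  ] y lo,hi,mid [0.0993 0.1076] 0.1035 mean 0.1036 z 0.1137
side needle 0.455 5 y [0.1582 0.162 ] mid 0.1601 mean 0.1603 x 0.4651
side needle 0.47 9 y [0.1582 0.1659] mid 0.162 mean 0.1609 x 0.4717
side needle 0.478 10 y [0.1561 0.1651] mid 0.1606 mean 0.1596 x 0.4782
side needle 0.486 10 y [0.1588 0.1641] mid 0.1614 mean 0.1608 x 0.4864
side needle 0.455 34 y [0.1568 0.1649] mid 0.1609 mean 0.1604 x 0.4651
shift units [-1.96 -3.16  0.27] turn units [-0.093 -0.172 -0.53 ] rows 6.0
[ 0.02148439  0.53525191  0.72059271  0.03472142  2.18194311 -0.7146914 ]
```

```bash
python3 -m handwheel '[[[-0.015,-0.029,-0.088],[-0.32,-0.53,0],0.57],[[-0.015,-0.029,-0.088],[-0.32,-0.53,0],0.57],[[-0.015,-0.029,-0.088],[-0.33,-0.53,0],0.57],[[-0.016,-0.029,-0.088],[-0.33,-0.53,0],0.57],[[-0.016,-0.029,-0.089],[-0.33,-0.53,0],0.57]]'
python3 -m handwheel '[[[-0.016,-0.027,-0.089],[-0.33,-0.51,0],0.57],[[0,0,0],[0,0,-0.2],0.57],[[0,0,0],[0,0,0],0.57]]'
python3 - <<'E'
from al import *
from go import togo
for n in("side","top"):
  im,d=robot.snapshot(n); cv2.imwrite(f"pics/{n}5.png",im[:,:,::-1]); align(n,im[:,:,::-1],d)
  P=cloud(n,d); Q=P[(P@Y>-.10)&(P@Y<.06)&(P[...,2]>.166)&(P[...,2]<.182)&(P@X>.52)&(P@X<.57)]
  if len(Q): print(n,"gate",len(Q),rect(Q[:,:2]))
y=YAW; c,s=np.cos(y),np.sin(y)
togo([.541,-.0785,.164+.006],np.array([[-s,c,0],[c,s,0],[0,0,-1]]).T)
print(robot.get_obs()["joint_positions"].round(2))
E
```

```text
time: 10.5
tool_pos: [0.5552, -0.054, 0.2822]
ee_rot: [-3.094, -0.024, 1.617]
wrist_force: [0.8, -0.4, -0.1]
width: 0.0406
finger_force: 0.0
time: 10.8
tool_pos: [0.539, -0.0782, 0.2718]
ee_rot: [-3.134, -0.002, 1.485]
wrist_force: [0.4, 1.0, -0.2]
width: 0.0405
finger_force: 0.0
side clip n 73 x [0.416  0.4562] y lo,hi,mid [0.1503 0.1731] 0.1617 mean 0.1604 z 0.1136
side clip n 105 x [0.4159 0.4597] y lo,hi,mid [0.0832 0.1083] 0.0958 mean 0.0943 z 0.1137
side needle 0.455 4 y [0.1591 0.1623] mid 0.1607 mean 0.1608 x 0.4661
side needle 0.47 9 y [0.1582 0.1611] mid 0.1597 mean 0.1598 x 0.4703
side needle 0.478 10 y [0.1576 0.1654] mid 0.1615 mean 0.1603 x 0.4782
side needle 0.486 10 y [0.1576 0.1644] mid 0.161 mean 0.1605 x 0.4866
side needle 0.455 33 y [0.1577 0.1651] mid 0.1614 mean 0.1603 x 0.4661
side gate 236 (array([ 0.5394, -0.0787]), array([0.1123, 0.0111]), 85.55)
top clip n 111 x [0.4209 0.4582] y lo,hi,mid [0.152 0.173] 0.1625 mean 0.1623 z 0.1137
top clip n 132 x [0.4195 0.4624] y lo,hi,mid [0.0855 0.1069] 0.0962 mean 0.0963 z 0.1134
top gate 8 (array([ 0.5439, -0.0543]), array([0.0091, 0.0024]), 0.4)
shift units [ 0.01 -0.02 -2.06] turn units [-0.001 -0.004 -0.001] rows 1.0
[-0.25  0.08  1.3   0.    1.77 -0.16]
```

```bash
python3 - <<'E'
from al import *
for f in("top0","top5"):
  im=cv2.imread(f"pics/{f}.png").astype(float); g=im.max(2)
  for v in range(221,233,2):
    row=g[v,248:298]; w=np.clip(175-row,0,None); k=w.argmax(); sl=slice(max(0,k-4),k+5); u=248+(np.arange(50)[sl]*w[sl]).sum()/w[sl].sum()
    p=ray("top",u,v,.112); print(f,v,round(u,2),"x,y",(p@X).round(4),(p@Y).round(4))
  yl=(im[:,:,2]-im[:,:,0]); yl[:,:250]=0; yl[:,278:]=0; yl[:232]=0; yl[252:]=0
  for v in range(238,249,3):
    w=np.clip(yl[v]-40,0,None); u=(np.arange(640)*w).sum()/w.sum(); p=ray("top",u,v,.114); print("clip",v,round(u,2),(p@X).round(4),(p@Y).round(4))
E
python3 -m handwheel '[[[0,0,0],[0,0,-0.5],0.57],[[0,-0.003,0],[0.02,-0.02,-0.5],0.57],[[0,0,0],[0,0,-0.5],0.57],[[0,0,0],[0.01,0,-0.5],0.57],[[0,0,0],[0,0,-0.04],0.57]]'
python3 -m handwheel '[[[0,0,0],[0,0,0],1],[[0,0,0],[0,0,0],1],[[0,0,0],[0,0,0],1],[[0,0,0],[0,0,0],1],[[0,0,0],[0,0,0],1]]'
```

```text
top0 221 278.97 x,y 0.4985 0.1297
top0 223 278.95 x,y 0.4937 0.1294
top0 225 278.76 x,y 0.4889 0.1295
top0 227 278.24 x,y 0.4841 0.1303
top0 229 278.13 x,y 0.4793 0.1302
top0 231 278.09 x,y 0.4746 0.13
clip 238 263.77 0.4556 0.1626
clip 241 263.48 0.4484 0.1627
clip 244 263.45 0.4414 0.1623
clip 247 263.29 0.4342 0.1621
top5 221 265.22 x,y 0.4962 0.1625
top5 223 265.1 x,y 0.4914 0.1624
top5 225 264.99 x,y 0.4866 0.1623
top5 227 264.98 x,y 0.4819 0.1619
top5 229 264.81 x,y 0.4771 0.162
top5 231 264.38 x,y 0.4723 0.1626
clip 238 263.86 0.4556 0.1624
clip 241 263.51 0.4485 0.1627
clip 244 263.46 0.4414 0.1622
clip 247 263.39 0.4343 0.1619
time: 11.4
tool_pos: [0.5406, -0.0781, 0.168]
ee_rot: [-3.135, -0.002, 1.486]
wrist_force: [0.2, -0.3, -0.1]
width: 0.0406
finger_force: 0.0
time: 11.9
tool_pos: [0.5423, -0.0797, 0.1744]
ee_rot: [3.137, 0.0, 1.484]
wrist_force: [-0.9, 0.2, 3.3]
width: 0.0099
finger_force: 30.0
```

The pointer matches the clip within 0.3 mm in the top view too. The gate is gripped at 9.9 mm opening, which is the lip thickness, so I'll lift it straight up.

```bash
python3 -m handwheel '[[[0,0,0],[0,0,0.3],1],[[0,0,0],[0,0,0.4],1],[[0,0,0],[0,0,0.4],1],[[0,0,0],[0,0,0.4],1],[[0,0,0],[0,0,0.4],1]]'
python3 -m handwheel '[[[0,0,0],[0,0,0.4],1],[[0,0,0],[0,0,0.4],1],[[0,0,0],[0,0,0.1],1],[[0,0,0],[0,0,0],1]]'
python3 - <<'E'
from al import *
from go import togo
P0=cloud("top",np.load("topd.npy"))
Q=P0[(P0[...,0]>.35)&(P0[...,0]<.65)&(P0[...,1]<-.385)&(P0[...,1]>-.56)&(P0[...,2]>.03)]
for y0 in np.arange(-.56,-.385,.02):
  m=(Q[:,1]>y0)&(Q[:,1]<y0+.02)
  if m.sum(): print(y0.round(2),m.sum(),"zmax",np.percentile(Q[m,2],98).round(3),"x",Q[m,0].min().round(3),Q[m,0].max().round(3))
n="side"; im,d=robot.snapshot(n); cv2.imwrite("pics/side6.png",im[:,:,::-1]); P=cloud(n,d)
l,t,r,b=352,298,445,375; Q=P[t:b,l:r].reshape(-1,3); Q=Q[(Q[:,2]>.062)&(Q[:,2]<.078)]; print(rect(Q[:,:2]))
Q=P[(P@Y>-.12)&(P@Y<.06)&(P[...,2]>.175)&(P@X>.51)&(P@X<.58)]; z=Q[:,2]; print("gate z pct",np.percentile(z,[1,99]).round(3))
a=-.215; c,s=np.cos(a),np.sin(a)
togo([.4945,-.3505,.30],np.array([[c,s,0],[s,-c,0],[0,0,-1]]).T)
cv2.imwrite("pics/lift.png",cv2.resize(im[120:380,170:490,::-1],(738,600),interpolation=3))
E
```

```text
time: 12.4
tool_pos: [0.542, -0.0796, 0.2693]
ee_rot: [3.138, -0.0, 1.484]
wrist_force: [0.1, 0.1, -2.5]
width: 0.0102
finger_force: 30.0
time: 12.8
tool_pos: [0.5424, -0.0797, 0.3142]
ee_rot: [3.136, 0.0, 1.484]
wrist_force: [-0.2, -0.5, -2.3]
width: 0.0098
finger_force: 30.0
-0.56 517 zmax 0.218 x 0.553 0.649
-0.54 662 zmax 0.21 x 0.35 0.65
-0.52 747 zmax 0.207 x 0.362 0.649
-0.5 1487 zmax 0.201 x 0.384 0.65
-0.48 106 zmax 0.195 x 0.424 0.479
-0.46 102 zmax 0.177 x 0.426 0.477
(array([ 0.4931, -0.3509]), array([0.0446, 0.1427]), 77.92)
gate z pct [0.199 0.57 ]
shift units [-0.95 -5.42 -0.26] turn units [ 2.000e-03  1.000e-03 -1.082e+00] rows 12.0
```

View pics/lift.png

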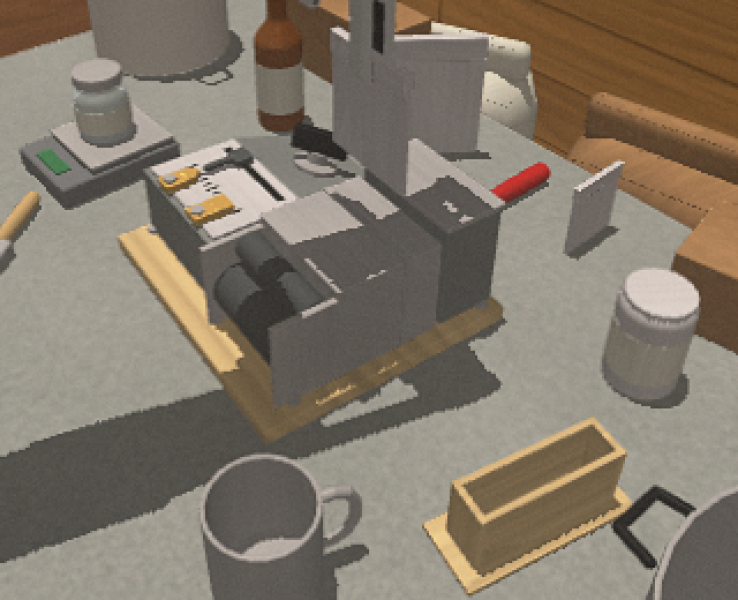

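Lifted clear: gate bottom at about 0.195. I'll carry it to above the caddy.

```bash
python3 -m handwheel '[[[0,0,-0.09],[-0.04,-0.3,0],1],[[0,0,-0.09],[-0.08,-0.45,0],1],[[0,0,-0.09],[-0.08,-0.45,0],1],[[0,0,-0.09],[-0.08,-0.45,0],1],[[0,0,-0.09],[-0.08,-0.45,0],1]]'
python3 -m handwheel '[[[0,0,-0.09],[-0.08,-0.45,0],1],[[0,0,-0.09],[-0.08,-0.45,0],1],[[0,0,-0.09],[-0.08,-0.45,0],1],[[0,0,-0.09],[-0.08,-0.45,0],1],[[0,0,-0.09],[-0.08,-0.45,0],1]]'
python3 -m handwheel '[[[0,0,-0.09],[-0.08,-0.45,0],1],[[0,0,-0.09],[-0.08,-0.45,0],1],[[0,0,0],[-0.06,-0.1,0],1],[[0,0,0],[0,0,0],1],[[0,0,0],[0,0,0],1]]'
python3 - <<'E'
from al import *
from go import togo
n="side"; im,d=robot.snapshot(n); cv2.imwrite("pics/side7.png",im[:,:,::-1])
a=-.215; c,s=np.cos(a),np.sin(a)
P=cloud(n,d); m=(P[...,0]>.40)&(P[...,0]<.60)&(P[...,1]<-.29)&(P[...,1]>-.41)&(P[...,2]>.18)&(P[...,2]<.29); Q=P[m]; print("gate low z",np.percentile(Q[:,2],[1,5]).round(4)); q=Q[Q[:,2]<.275]; print(rect(q[:,:2]))
togo([.4945,-.3505,.20],np.array([[c,s,0],[s,-c,0],[0,0,-1]]).T)
print(robot.get_obs()["joint_positions"].round(2))
cv2.imwrite("pics/over.png",cv2.resize(im[120:380,250:510,::-1],(600,600),interpolation=3))
E
```

```text
time: 13.35
tool_pos: [0.5234, -0.1852, 0.311]
ee_rot: [-3.141, 0.001, 0.772]
wrist_force: [0.3, 0.7, -2.3]
width: 0.0095
finger_force: 30.0
time: 13.85
tool_pos: [0.5034, -0.2977, 0.3109]
ee_rot: [3.141, 0.002, 0.065]
wrist_force: [0.2, -0.2, -2.1]
width: 0.0096
finger_force: 30.0
time: 14.35
tool_pos: [0.4931, -0.3461, 0.3123]
ee_rot: [3.14, 0.001, -0.21]
wrist_force: [0.7, 0.6, -1.8]
width: 0.0098
finger_force: 30.0
gate low z [0.1929 0.1973]
(array([ 0.4922, -0.3499]), array([0.0076, 0.1113]), 76.0)
shift units [ 0.02 -0.09 -2.25] turn units [ 0.001 -0.    -0.003] rows 1.0
[-0.7   0.21  1.07 -0.    1.86  1.08]
```

View pics/over.png

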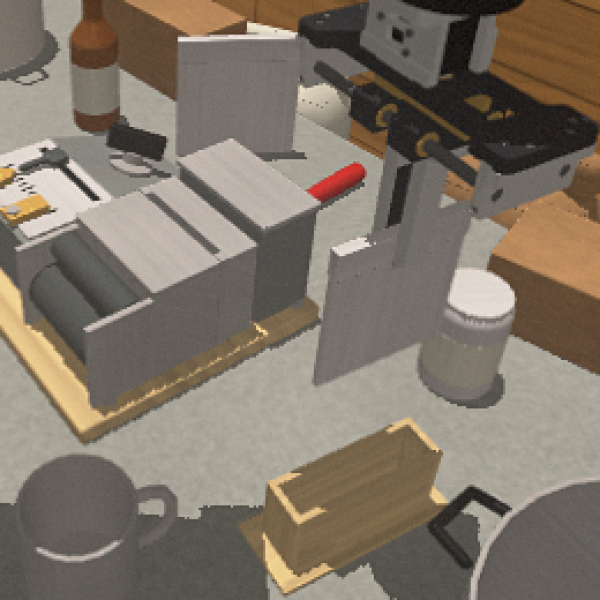

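The gate hangs upright at crop (390,300), in line with the caddy. It needs about 4 mm in −y, then I'll lower it.

```bash
python3 -m handwheel '[[[0,0,0],[0.02,-0.09,0],1],[[0,0,0],[0,0,-0.4],1],[[0,0,0],[0,0,-0.5],1],[[0,0,0],[0,0,-0.5],1],[[0,0,0],[0,0,-0.5],1]]'
python3 -m handwheel '[[[0,0,0],[0,0,-0.2],1],[[0,0,0],[0,0,-0.2],1],[[0,0,0],[0,0,-0.2],1],[[0,0,0],[0,0,-0.2],1],[[0,0,0],[0,0,0],1]]'
```

```text
time: 14.9
tool_pos: [0.4945, -0.3511, 0.2174]
ee_rot: [3.138, -0.001, -0.21]
wrist_force: [0.6, 0.7, -2.2]
width: 0.0095
finger_force: 30.0
time: 15.4
tool_pos: [0.4937, -0.3512, 0.1766]
ee_rot: [3.14, 0.002, -0.212]
wrist_force: [-0.5, -0.6, -2.9]
width: 0.0098
finger_force: 30.0
```

```bash
python3 -m handwheel '[[[0,0,0],[0,0,-0.25],1],[[0,0,0],[0,0,-0.25],1],[[0,0,0],[0,0,-0.2],1],[[0,0,0],[0,0,-0.12],1],[[0,0,0],[0,0,0],1]]'
python3 -m handwheel '[[[0,0,0],[0,0,-0.04],1],[[0,0,0],[0,0,-0.03],1],[[0,0,0],[0,0,0],1]]'
```

```text
time: 15.9
tool_pos: [0.4934, -0.3511, 0.1351]
ee_rot: [3.14, 0.003, -0.212]
wrist_force: [0.1, -0.2, -1.6]
width: 0.0097
finger_force: 30.0
time: 16.2
tool_pos: [0.4943, -0.3517, 0.1338]
ee_rot: [3.138, -0.001, -0.212]
wrist_force: [1.0, -0.4, -1.7]
width: 0.0097
finger_force: 30.0
```

```bash
python3 -m handwheel '[[[0,0,0],[0,0,-0.04],1],[[0,0,0],[0,0,0],1],[[0,0,0],[0,0,-0.04],1],[[0,0,0],[0,0,0],1]]'
```

```text
time: 16.6
tool_pos: [0.4942, -0.3516, 0.1295]
ee_rot: [3.139, -0.0, -0.212]
wrist_force: [0.4, -0.4, -3.3]
width: 0.0097
finger_force: 30.0
```

```bash
python3 -m handwheel '[[[0,0,0],[0,0,-0.04],1],[[0,0,0],[0,0,0],1],[[0,0,0],[0,0,-0.04],1],[[0,0,0],[0,0,0],1]]'
python3 - <<'E'
from al import *
n="side"; im,d=robot.snapshot(n); cv2.imwrite("pics/side8.png",im[:,:,::-1])
P=cloud(n,d); m=(P[...,0]>.43)&(P[...,0]<.46)&(P[...,1]<-.31)&(P[...,1]>-.37)&(P[...,2]>.09)&(P[...,2]<.16); print("gate corner top z",np.percentile(P[m][:,2],[50,90,97,99.5]).round(4))
E
```

```text
time: 17.0
tool_pos: [0.4943, -0.3519, 0.1294]
ee_rot: [3.137, -0.002, -0.212]
wrist_force: [-4.3, 1.6, 11.5]
width: 0.0096
finger_force: 30.0
gate corner top z [0.1192 0.1304 0.1313 0.1318]
```

Floor reached (contact force, gate top at 0.130). I'll release and retreat upward.

```bash
python3 -m handwheel '[[[0,0,0],[0,0,0.06],1],[[0,0,0],[0,0,0],0.55],[[0,0,0],[0,0,0],0.55],[[0,0,0],[0,0,0],0.55],[[0,0,0],[0,0,0],0.55]]'
python3 -m handwheel '[[[0,0,0],[0,0,0.2],0.55],[[0,0,0],[0,0,0.5],0.55],[[0,0,0],[0,0,0.7],0.55],[[0,0,0],[0,0,0.8],0.55],[[0,0,0],[0,0,0.8],0.55]]'
python3 -m handwheel '[[[0,0,0],[0,0,0],0.55],[[0,0,0],[0,0,0],0.55]]'
python3 - <<'E'
from al import *
n="side"; im,d=robot.snapshot(n); align(n,im[:,:,::-1],d)
P=cloud(n,d); a=-.215; C=np.array([.4935,-.3507]); L=(P[...,:2]-C)@np.array([[np.cos(a),-np.sin(a)],[np.sin(a),np.cos(a)]])
m=(abs(L[...,0])<.075)&(abs(L[...,1])<.03)&(P[...,2]>.085)&(P[...,2]<.15); q=L[m]; print("gate in caddy x,y",np.percentile(q,[1,99],axis=0).round(4),"ztop",np.percentile(P[m][:,2],99).round(4))
cv2.imwrite("pics/end.png",cv2.resize(im[160:380,220:510,::-1],(790,600),interpolation=3))
E
```

```text
time: 17.55
tool_pos: [0.4941, -0.3515, 0.1281]
ee_rot: [3.139, 0.0, -0.212]
wrist_force: [0.4, -0.1, 0.4]
width: 0.038
finger_force: 0.0
time: 18.05
tool_pos: [0.4939, -0.3514, 0.2806]
ee_rot: [3.138, -0.001, -0.212]
wrist_force: [0.0, -0.8, -0.4]
width: 0.0423
finger_force: 0.0
time: 18.25
tool_pos: [0.4945, -0.352, 0.2806]
ee_rot: [3.137, -0.004, -0.212]
wrist_force: [0.2, -0.7, -0.7]
width: 0.0423
finger_force: 0.0
side clip n 76 x [0.4155 0.4559] y lo,hi,mid [0.1495 0.1734] 0.1615 mean 0.1598 z 0.1136
side clip n 106 x [0.416  0.4594] y lo,hi,mid [0.0832 0.1071] 0.0952 mean 0.0942 z 0.1137
side needle 0.455 4 y [0.1579 0.1622] mid 0.16 mean 0.1594 x 0.4665
side needle 0.47 9 y [0.1573 0.1653] mid 0.1613 mean 0.16 x 0.4703
side needle 0.478 7 y [0.1579 0.1618] mid 0.1599 mean 0.1594 x 0.4782
side needle 0.486 9 y [0.1571 0.1639] mid 0.1605 mean 0.1603 x 0.4869
side needle 0.455 29 y [0.1573 0.1641] mid 0.1607 mean 0.1599 x 0.4665
gate in caddy x,y [[-0.0527 -0.0083]
 [ 0.0548  0.0023]] ztop 0.1314
```

View pics/end.png

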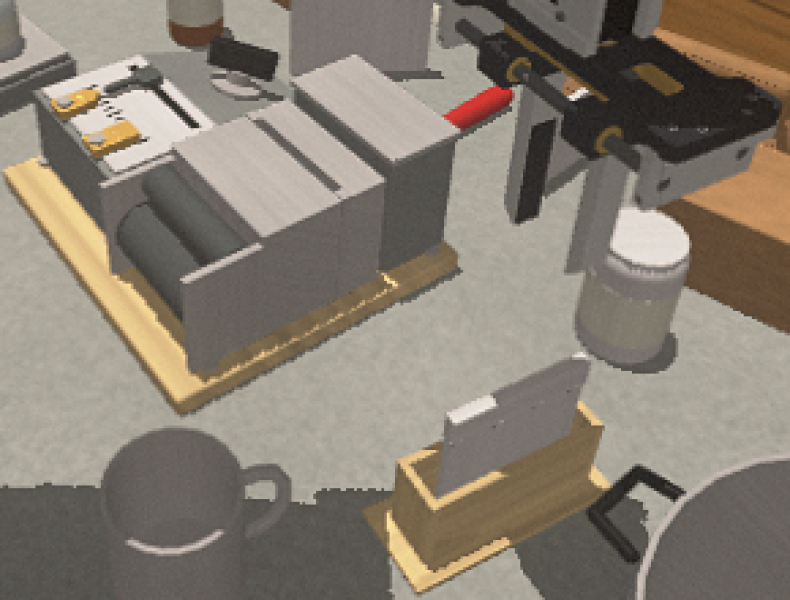

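The gate stands fully down in the caddy at crop (510,420). It is centred, with its top at 0.131. The pointer is still aligned and the gripper is clear.

```bash
python3 -c "
from bench import robot
print(robot.close_job())"
```

```text
the job is handed in; nothing more can be done
None
```

The job is handed in (no verdict came back): my last measurements had the pointer within about 0.5 mm of the pointed clip's point and the gate standing upright, fully down and centred in the caddy, with the gripper clear.

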